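# Load the evidence tray and slide it into the fingerprint chamber

### The arm

A 6-joint arm with a two-finger parallel gripper is mounted at the origin on the work surface. World frame = base frame: x ahead of the robot, y to its left, z up, the work surface at z = 0. Lengths are in m, angles in rad, forces in N, time in s.
With the tool pointing down it reaches from about 0.375 to 0.9 m from the base axis. Payload 3.1 kg.
Tool frame: the origin (TCP) lies midway between the tips of the shut fingers; the grasp point (between the pads) lies 19 mm behind it; z points along the fingers, y is the line along which they close (so a half turn about z gives the same grasp; the last joint's range is limited). The gripper opens to 87 mm and grips with 3 to 60 N. Pads are 19 mm wide; open, the fingers measure 117 mm over their backs; the gripper's body (75 mm by 190 mm) begins 51 mm behind the grasp point.
Start: joints at [-1.359, 0.527, 1.433, -0, 1.181, -0.178], TCP at [0.238, -0.578, 0.223] pointing down, gripper open.
Joint ranges: [-3.08, 3.08], [-0.75, 2.2], [0.22, 2.44], [-1.43, 4.57], [0, 2.65], [-2.85, 2.85]. Speed limits (rad/s): [2.79, 2.79, 3.14, 3.14, 3.14, 3.14].

### API

Orientations are given as a unit quaternion [x, y, z, w].
In Python, from rig import robot gives the robot as it stands.
- The arm moves only by the shell command python3 -m jog 'ROWS' [FORCE]. ROWS is a JSON object of lists of equal length, an entry for each row: "dp": the shift along the tool's x, y, z in mm, a list of three; "delta_rot": the turn, a rotation vector about the tool's x, y, z in rad, a list of three; "gripper": the opening, from -1 (shut) to 1 (fully open). A call has 1 to 12 rows; each row is the pose to reach, as a shift and turn from the pose commanded when the call began, along the tool's axes at that moment; what a row does not reach only later rows make up. A row lasts 1/10 s, in which the tool goes at most 50 mm and 8.59 degrees, less where a joint would pass 70% of its speed; a pose out of reach is approached as far as the arm can. A call with a gripper value outside its range is refused whole. The fingers move at their own pace and stop on an object; FORCE is the grip in N (left out, the last holds). Time passes only in rows, so rows that repeat a pose let the fingers close. It gives the time, the measured TCP pose, the force, the opening and the grip force at its end, in the units of the state.
- robot.get_obs(): the state, without advancing time (a new reading comes with each control period).
- robot.camera(name): name is "scene" or "top"; returns the picture (480x640x3 uint8, red, green, blue); there is no depth.
- robot.camera_model(name): a dict with "fx", "fy", "cx", "cy" (pixels), "k1" (the pictures are not rectified: a ray, as slopes to the right and down, at radius r is drawn at 1 + k1 r^2 times it, then the intrinsics apply), "xyz" and "orientation" of the camera in the world. Camera axes: x right, y down, z forward; pixel columns grow to the right and rows downward; lengths in m; the calibration is good to about 2 mm. A picture is of the moment at which its call begins. camera_model takes no time and is no camera call.
- robot.hand_in(): hands the job in; it is judged then, once.
Trained networks look in the newest picture that a camera, given by its name, has taken for a name from the list of things; names that differ only in an ending like _2 or _b are one class to them, and where a whole thing is asked for, a point or a joint stands for the part that bears it (a point fixed in the world has none). Each returns a list of dicts, best first, with "score" (0 to 1); they miss things now and then, are a little off and sometimes report something else, mostly with a low value. They report only what shows in the picture. A call takes as long as a camera call.
- robot.search_frame(name, camera): "rect" ([left, top, right, bottom] in pixels, round what is visible of it).
The state is a dict: "time": time; "q": joint angles; "joint_velocities": joint speeds; "joint_torque": joint torques, N m; "position": TCP position; "tool_rot": TCP orientation; "ft_force": force on the tool from outside, world axes, zero at the start; "moment": the same for the moment, N m; "grip_width": finger opening in m; "grip_force": force on a finger pad.
Only numpy, scipy, OpenCV 4.12 (cv2) and the standard library are available. Lean on these libraries where they do the work, as an engineer would, in place of code of your own. Each camera call takes 0.05 s, during which the arm holds its last target. There are 200 camera calls.

### The job

Set the metal tin upright in the evidence tray, flat on the tray floor beside the phone. Then, keeping the tray on the counter, bring it up flush against the guide fence in front of the fingerprint chamber and slide it along the fence, tab outwards, until it is fully home against the chamber's back stop. Let go with tin and phone still lying flat in the tray, and leave the jar and the tape roll alone.

Things in the scene. Friction and masses are not known exactly. Their poses are not given: they have to be found in the camera images.
- chamber: Fixed bench-top fingerprint chamber, clear walls and roof, grey control head. Origin on the counter, centre of its 190 x 178 mm footprint; +x is the way the tray slides in, z up. The counter is its floor. Inner face of the back stop at x = +75 mm. With the tray fully home the tray's origin is at x = -10 mm and its rear wall is level with the mouth.
- mouth (a point): Middle of the chamber's mouth at counter height (chamber x = -95 mm, y = 0; same axes). The mouth is 158 mm wide (y = -79 to +79 mm), open up to 155 mm.
- head (a point): Middle of the lower front edge of the control head, which overhangs the mouth by 55 mm (chamber x = -150, y = 0, z = 155 mm). The head spans x = -150 to -45 mm, full width 178 mm, 155 to 230 mm above the counter: a hand at the mouth must lean back about 40 degrees.
- fence (a point): Outer end of the steel guide fence's guiding face, at counter height (chamber x = -205, y = +79 mm; same axes). The fence, 22 mm high and 12 mm thick, runs from here to the mouth (x = -95 mm), its face in line with the chamber's inner side wall.
- tray: Loose aluminium tray, 170 mm long (x) by 150 mm wide (y), walls 20 mm high and 4 mm thick, floor 4 mm thick. Origin: centre of its underside. Its +x end goes into the chamber first; at the middle of its -x end is a solid upright grip tab, 16 mm wide (y), from x = -85 to -130 mm, z = 2 to 40 mm. About 0.45 kg.
- tray_tab (a point): Point in the tray's grip tab to grasp: x = -115 mm, y = 0, z = 34 mm in the tray's frame; same axes as the tray.
- phone: Black phone, 140 x 66 x 8 mm (x, y, z), lying in the tray in its -y half, along the tray. Origin: centre of its underside.
- tin: Closed plain steel tin, 100 x 44 x 50 mm (x, y, z), standing on the counter. Origin: centre of its underside, z up. About 0.18 kg.
- jar: Bystander: round white jar, 54 mm diameter, 75 mm tall, standing on the counter near the tin. Origin: centre of its underside.
- tape: Bystander: roll of brown tape lying flat, 100 mm diameter, 48 mm high, beyond the tray. Origin: centre of its underside.

How it is judged:
On the way, in this order (a step that is already met when the one before it is completed fails the run):
1. the tin stands upright on the tray floor and is let go, the tray still outside the chamber (x of tin in the frame of tray between -0.06 and 0.06 m and y of tin in the frame of tray between -0.064 and 0.064 m and z of tin in the frame of tray between 0 and 0.0075 m and angle between tin's own z axis and vertical below 0.08 rad and contact force between the fingers and tin below 0.1 N and x of tray in the frame of chamber below -0.18 m), for 0.2 s.
2. with at least half of the tray still outside, its side lies flush with the guide fence (within 3 mm, 0.035 rad) (x of tin in the frame of tray between -0.06 and 0.06 m and y of tin in the frame of tray between -0.064 and 0.064 m and z of tin in the frame of tray between 0 and 0.0075 m and angle between each of tin, phone's own z axis and vertical below 0.08 rad and x of phone in the frame of tray between -0.06 and 0.06 m and y of phone in the frame of tray between -0.064 and 0.064 m and z of phone in the frame of tray between 0 and 0.0075 m and x of tray in the frame of chamber between -0.27 and -0.095 m and y of tray in the frame of chamber between 0.001 and 0.008 m and angle between the x axis of tray and the x axis of chamber, either way round below 0.035 rad), for 0.1 s.
At the end, for the whole second after the job is handed in: The tray lies flat on the counter inside the chamber, tab outwards, within 5 mm of fully home against the back stop; the tin stands upright and the phone lies flat on the tray floor, inside its walls (heights within 4 mm, tilts under 0.08 rad); all at rest (x of tray in the frame of chamber between -0.015 and -0.004 m and y of tray in the frame of chamber between -0.008 and 0.008 m and z of tray in the frame of chamber between -0.003 and 0.004 m and angle between the x axis of tray and the x axis of chamber, either way round below 0.06 rad and x of tray_tab in the frame of chamber below -0.1 m and x of tin in the frame of tray between -0.06 and 0.06 m and y of tin in the frame of tray between -0.064 and 0.064 m and z of tin in the frame of tray between 0 and 0.0075 m and angle between each of tin, phone's own z axis and vertical below 0.08 rad and x of phone in the frame of tray between -0.06 and 0.06 m and y of phone in the frame of tray between -0.064 and 0.064 m and z of phone in the frame of tray between 0 and 0.0075 m and linear speed of each of tray, tin, phone below 0.01 m/s); the robot touches nothing.
It fails at once if the jar is moved more than 30 mm (distance of jar from where it was at the start of the episode above 0.03 m).
It fails at once if the tape roll is moved more than 30 mm (distance of tape from where it was at the start of the episode above 0.03 m).
It fails at once if the tray is lifted more than 25 mm off the counter (height (world z) of tray above 0.025 m).
It also fails if it takes over 67 s, if anything falls off the work surface, if the arm or the gripper's body presses on something with over 40 N, if the wrist force passes 120 N, or if a joint passes its speed limit or range.

## Working session

There is one attempt and no reset: what is moved stays moved. The work goes in short steps, Python scripts to look and compute and a shell command to move; the robot and the scene stay as the last step left them, time stands still between calls to the robot, and variables do not carry over. Pictures are saved under pics/ and viewed, at most 10 in all, crops included, and the job is handed in when it is done.

```bash
mkdir -p pics; ls; python3 - <<'E'
from rig import robot
import cv2
for c in ("scene","top"):
    im=robot.camera(c); cv2.imwrite(f"pics/{c}0.png",im[:,:,::-1]); print(c,robot.camera_model(c))
    for n in ("chamber","tray","tray_tab","phone","tin","jar","tape"):
        print(n,[(d["rect"],round(d["score"],2)) for d in robot.search_frame(n,c)][:2])
o=robot.get_obs(); print(o["time"],o["position"],o["tool_rot"],o["grip_width"])
E
```

```text
pics
scene {'fx': 452.2881757145716, 'fy': 452.2881757145716, 'cx': 319.41320425896873, 'cy': 232.11584424890125, 'k1': -0.0865329811763176, 'xyz': array([ 1.14869776, -0.25602767,  0.96589057]), 'orientation': array([ 0.82662228,  0.46873357, -0.1569601 , -0.26897579])}
chamber [([104.1, 191.5, 271.5, 355.4], 0.94)]
tray [([264.6, 203.9, 349.9, 274.9], 0.84), ([101.6, 189.6, 268.3, 351.4], 0.71)]
tray_tab [([260.8, 202.7, 348.7, 273.9], 0.76)]
phone [([271.6, 208.0, 328.3, 249.9], 0.58)]
tin [([372.1, 160.7, 406.1, 191.8], 0.64)]
jar [([407.1, 183.4, 425.7, 215.1], 0.63)]
tape [([304.4, 285.3, 351.0, 336.3], 0.81)]
top {'fx': 495.9605585534264, 'fy': 495.9605585534264, 'cx': 319.7639794604614, 'cy': 245.19565829540383, 'k1': -0.10551888779600303, 'xyz': array([0.44193254, 0.05568337, 1.17096642]), 'orientation': array([-0.69756724,  0.71166863, -0.06737099,  0.048876  ])}
chamber [([364.2, 227.0, 529.1, 322.1], 0.94)]
tray [([249.3, 251.1, 346.6, 325.6], 0.96)]
tray_tab [([248.1, 251.3, 348.3, 325.0], 0.9)]
phone [([275.4, 282.4, 337.1, 320.5], 0.57)]
tin [([145.8, 298.8, 197.1, 329.0], 0.58)]
jar [([155.9, 249.3, 186.0, 277.8], 0.88)]
tape [([309.1, 172.2, 352.5, 219.3], 0.6)]
0.8 [ 0.23810492 -0.57784554  0.22257675] [ 9.80969825e-01  1.94160247e-01 -5.25999542e-06  1.72427635e-05] 0.08744104557768578
```

View pics/scene0.png

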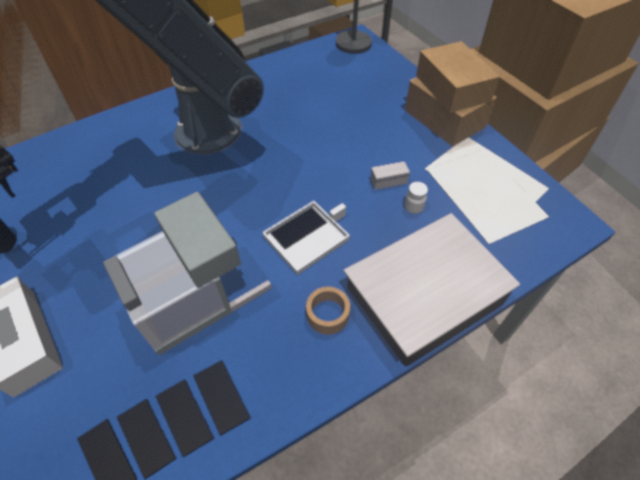

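View pics/top0.png

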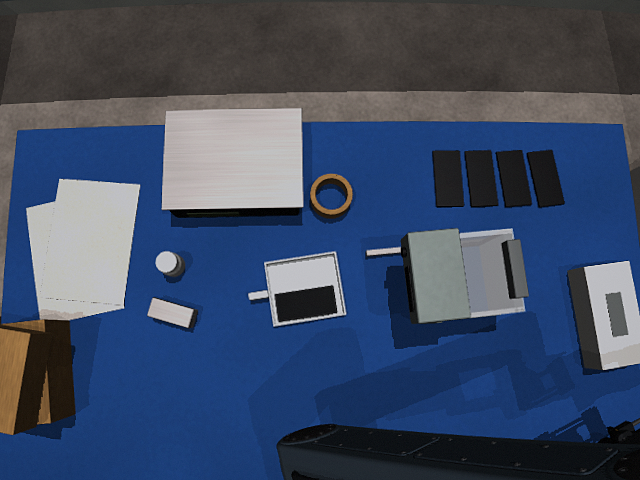

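The scene view shows the tray at about (307,237), the tin at (390,175), the jar at (417,197), the chamber at (190,270) and the fence end at (270,286). In the top view, the tray is at (303,290) with its tab to the left at (258,296), and the phone is in its lower half. The tin is at (172,313), the jar at (170,264), the tape at (331,195), and the fence runs (366,253)–(400,250) into the chamber on the right.

```bash
cat > h.py <<'E'
import numpy as np, cv2
from scipy.spatial.transform import Rotation as R
from rig import robot
def cam(c):
    m=robot.camera_model(c); return m, R.from_quat(m["orientation"]).as_matrix(), np.array(m["xyz"])
def proj(c,P):
    m,A,t=cam(c); p=(np.atleast_2d(P)-t)@A; s=p[:,:2]/p[:,2:]
    s=s*(1+m["k1"]*(s**2).sum(1,keepdims=True))
    return s*[m["fx"],m["fy"]]+[m["cx"],m["cy"]]
def unproj(c,uv,z):
    m,A,t=cam(c); d=(np.atleast_2d(uv)-[m["cx"],m["cy"]])/[m["fx"],m["fy"]]; s=d.copy()
    for _ in range(10): s=d/(1+m["k1"]*(s**2).sum(1,keepdims=True))
    r=np.c_[s,np.ones(len(s))]@A.T
    return t+r*((z-t[2])/r[:,2])[:,None]
E
python3 - <<'E'
import cv2,numpy as np
im=cv2.imread("pics/top0.png")
a=cv2.resize(im[240:340,140:240],None,fx=4,fy=4,interpolation=cv2.INTER_CUBIC)
b=cv2.resize(im[240:340,245:345+5],None,fx=4,fy=4,interpolation=cv2.INTER_CUBIC)
cv2.imwrite("pics/c1.png",cv2.resize(im[235:340,140:355],None,fx=3.7,fy=3.7,interpolation=cv2.INTER_CUBIC))
cv2.imwrite("pics/c2.png",cv2.resize(im[220:335,360:535],None,fx=4.5,fy=4.5,interpolation=cv2.INTER_CUBIC))
E
```

```text
(no output)
```

View pics/c1.png

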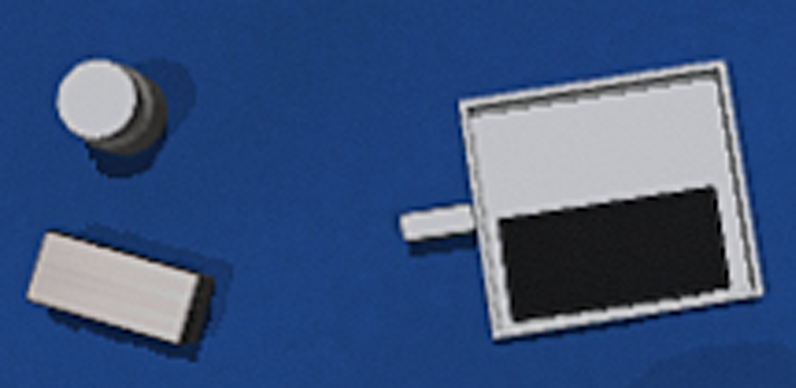

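View pics/c2.png

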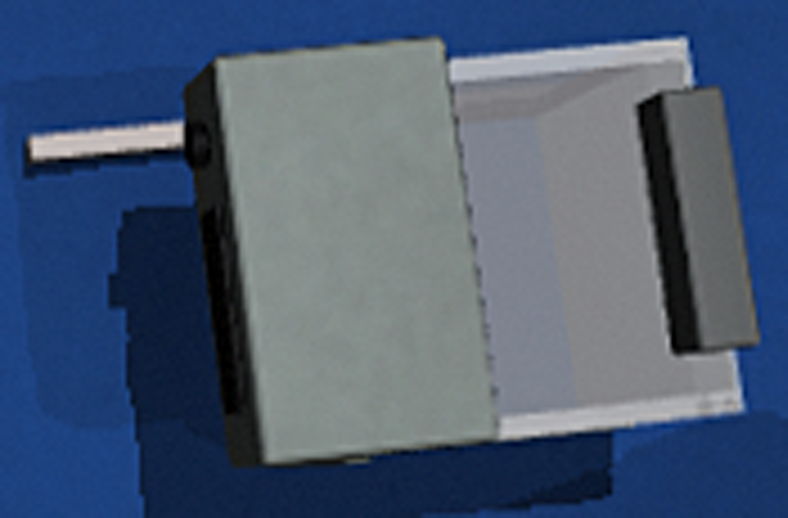

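The first crop shows the tray rim, phone and tin top outlines clearly. The second shows the chamber head's top face and the fence strip at (27,138)–(185,148). I'll fit poses to these corners.

```bash
cat >> h.py <<'E'
from scipy.optimize import least_squares
def fit(c,uv,loc,x0):
    uv=np.array(uv,float); loc=np.array(loc,float)
    def W(p): 
        C,S=np.cos(p[2]),np.sin(p[2]); return np.c_[p[0]+C*loc[:,0]-S*loc[:,1],p[1]+S*loc[:,0]+C*loc[:,1],loc[:,2]]
    r=least_squares(lambda p:(proj(c,W(p))-uv).ravel(),x0)
    return r.x, np.sqrt((r.fun**2).mean()), r.fun.reshape(-1,2)
E
python3 - <<'E'
from h import *
def cr(l,s,o): return (np.array(l)+.5)/s-.5+np.array(o)
def P(n,f): print(n,f[0].round(4),"deg",np.degrees(f[0][2]).round(2),"rms",f[1].round(2)); return f[0]
g=lambda u,z:unproj("top",u,z)[0][:2]
u=cr([(461,102),(725,61),(762,297),(495,340)],3.7,(140,235))
tray=P("tray",fit("top",u,[(-.085,.075,.02),(.085,.075,.02),(.085,-.075,.02),(-.085,-.075,.02)],[*g(u.mean(0),.02),-1.5]))
u=cr([(48,231),(198,275),(180,345),(27,298)],3.7,(140,235))
P("tin",fit("top",u,[(-.05,.022,.05),(.05,.022,.05),(.05,-.022,.05),(-.05,-.022,.05)],[*g(u.mean(0),.05),-1.5]))
u=cr([(498,219),(715,186),(728,288),(514,320)],3.7,(140,235))
P("phone",fit("top",u,[(-.07,.033,.012),(.07,.033,.012),(.07,-.033,.012),(-.07,-.033,.012)],[*g(u.mean(0),.012),-1.5]))
print("jar",g(cr([(99,99)],3.7,(140,235)),.075))
uh=cr([(216,58),(441,38),(496,441),(262,466)],4.5,(360,220)); lh=[(-.15,.089,.23),(-.045,.089,.23),(-.045,-.089,.23),(-.15,-.089,.23)]
uf=cr([(27,138),(33,163)],4.5,(360,220)); lf=[(-.205,.091,.022),(-.205,.079,.022)]
x0=[*g(uh.mean(0),.23),-1.5]
P("head",fit("top",uh,lh,x0))
f=fit("top",np.r_[uh,uf],lh+lf,x0);ch=P("all",f); print(f[2].round(2))
C=np.array([[np.cos(ch[2]),-np.sin(ch[2])],[np.sin(ch[2]),np.cos(ch[2])]])
print("tray in chamber",(C.T@(tray[:2]-ch[:2])).round(4),np.degrees(tray[2]-ch[2]))
e=unproj("top",cr([(27,138),(183,122),(33,163),(185,148)],4.5,(360,220)),.022)
print("fence in chamber",((e[:,:2]-ch[:2])@C).round(4))
print("tape",g([[331,195.5]],.048))
E
```

```text
tray [ 0.5318  0.0604 -1.4362] deg -82.29 rms 0.27
tin [ 0.4809  0.3644 -1.8631] deg -106.75 rms 0.42
phone [ 0.4984  0.0592 -1.4425] deg -82.65 rms 0.57
jar [0.59318074 0.3685182 ]
head [ 0.5429 -0.2957 -1.5018] deg -86.05 rms 0.85
all [ 0.5428 -0.2958 -1.4987] deg -85.87 rms 0.76
[[-1.37 -0.39]
 [ 0.97 -0.56]
 [ 1.16  0.73]
 [-0.43  0.82]
 [ 0.22 -0.17]
 [-0.56 -0.7 ]]
tray in chamber [-0.3561  0.0147] 3.583049026945419
fence in chamber [[-0.2056  0.0906]
 [-0.1226  0.0917]
 [-0.2039  0.0772]
 [-0.1232  0.0778]]
tape [ 0.74551699 -0.00474342]
```

```bash
cat >> h.py <<'E'
def Rt(az_x,lean=0):  # tool down with tool x at azimuth (deg), then lean about tool y (deg)
    a=np.radians(az_x); x=np.array([np.cos(a),np.sin(a),0]); z=np.array([0,0,-1.]); y=np.cross(z,x)
    return R.from_matrix(np.c_[x,y,z])*R.from_rotvec([0,np.radians(lean),0])
def go(p,Rg):
    o=robot.get_obs(); R0=R.from_quat(o["tool_rot"])
    d=R0.inv().apply(np.array(p)-o["position"])*1000; r=(R0.inv()*Rg).as_rotvec()
    print("dp",d.round(1),"rot",r.round(3),"rows",round(max(np.linalg.norm(d)/50,np.degrees(np.linalg.norm(r))/8.59),1))
E
python3 - <<'E'
from h import *
Rg=Rt(73.25)
go([.42,-.1,.32],R.from_quat(robot.get_obs()["tool_rot"]))
go([.481,.364,.15],Rg); go([.481,.364,.021],Rg)
E
```

```text
dp [ 350.2 -372.5  -97.4] rot [0. 0. 0.] rows 10.4
dp [ 583.4 -778.3   72.5] rot [ 0.     0.    -0.888] rows 19.5
dp [ 583.4 -778.3  201.5] rot [ 0.     0.    -0.888] rows 19.9
```

```bash
python3 -m jog '{"dp":[[0,0,-97],[0,0,-97],[350,-372,-97],[350,-372,-97],[350,-372,-97],[350,-372,-97],[350,-372,-97],[350,-372,-97],[350,-372,-97],[350,-372,-97],[350,-372,-97],[350,-372,-97]],"delta_rot":[[0,0,0],[0,0,0],[0,0,-0.1],[0,0,-0.2],[0,0,-0.3],[0,0,-0.4],[0,0,-0.5],[0,0,-0.6],[0,0,-0.7],[0,0,-0.8],[0,0,-0.888],[0,0,-0.888]],"gripper":[1,1,1,1,1,1,1,1,1,1,1,1]}' && python3 - <<'E'
from h import *
go([.481,.364,.15],Rt(73.25)); go([.481,.364,.021],Rt(73.25))
E
```

```text
time: 2.0
position: [0.4165, -0.1088, 0.32]
tool_rot: [0.802, 0.597, 0.0, 0.001]
ft_force: [0.4, 0.0, -0.2]
grip_width: 0.0869
grip_force: 0.0
dp [471.4 -74.1 169.8] rot [0.001 0.    0.001] rows 10.1
dp [471.5 -74.2 298.8] rot [0.001 0.    0.001] rows 11.3
```

```bash
python3 -m jog '{"dp":[[469,-69,170],[469,-69,170],[469,-69,170],[469,-69,170],[469,-69,170],[469,-69,170],[469,-69,170],[469,-69,170],[469,-69,170],[469,-69,170],[469,-69,170],[469,-69,170]],"delta_rot":[[0,0,0],[0,0,0],[0,0,0],[0,0,0],[0,0,0],[0,0,0],[0,0,0],[0,0,0],[0,0,0],[0,0,0],[0,0,0],[0,0,0]],"gripper":[1,1,1,1,1,1,1,1,1,1,1,1]}' && python3 - <<'E'
from h import *
im=robot.camera("scene"); cv2.imwrite("pics/s1.png",cv2.resize(im[60:260,300:500],None,fx=3,fy=3,interpolation=cv2.INTER_CUBIC)[:,:,::-1])
c=[(x,y,z) for z in (0,.05) for x,y in ((-.05,-.022),(.05,-.022),(.05,.022),(-.05,.022))]
go([.481,.364,.15],Rt(73.25)); go([.481,.364,.021],Rt(73.25))
im=cv2.imread("pics/scene0.png"); a=-1.8631; M=np.array([[np.cos(a),-np.sin(a)],[np.sin(a),np.cos(a)]])
w=[[*(M@np.array(p[:2])+[.4809,.3644]),p[2]] for p in c]
q=proj("scene",w)-[355,145]
big=cv2.resize(im[145:205,355:445],None,fx=8,fy=8,interpolation=cv2.INTER_CUBIC)
for u in q: cv2.circle(big,tuple(int(v) for v in (u+.5)*8),3,(0,0,255),-1)
cv2.imwrite("pics/s2.png",big)
E
```

```text
time: 3.2
position: [0.4844, 0.3592, 0.1486]
tool_rot: [0.802, 0.598, -0.001, 0.0]
ft_force: [1.3, 0.2, -0.0]
grip_width: 0.0871
grip_force: 0.0
dp [ 4.7 -5.2 -0.7] rot [-0.001  0.001  0.001] rows 0.1
dp [  4.9  -5.1 128.3] rot [-0.001  0.001  0.001] rows 2.6
```

View pics/s2.png

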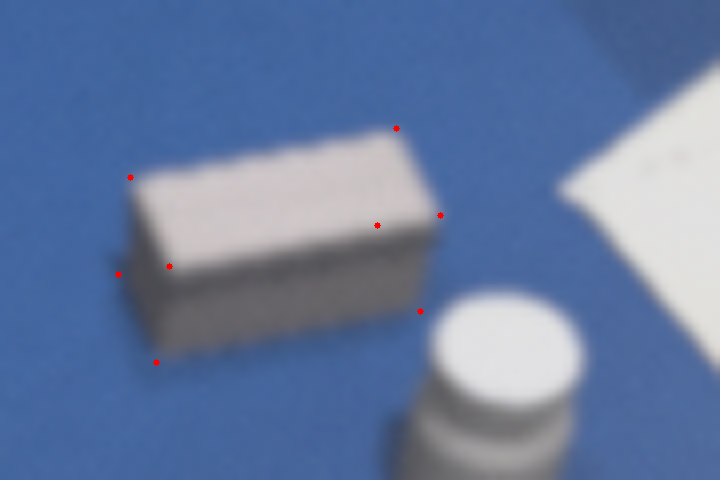

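The projected tin corners (red dots) sit on the tin's real corners to within a pixel, for example (131,178) and (440,215) in the crop. The pose is confirmed, so I'm descending and gripping.

```bash
python3 -m jog '{"dp":[[3,-5,0],[3,-5,50],[3,-5,90],[3,-5,120],[3,-5,128],[3,-5,128],[3,-5,128],[3,-5,128],[3,-5,128],[3,-5,128],[3,-5,128],[3,-5,128]],"delta_rot":[[0,0,0],[0,0,0],[0,0,0],[0,0,0],[0,0,0],[0,0,0],[0,0,0],[0,0,0],[0,0,0],[0,0,0],[0,0,0],[0,0,0]],"gripper":[1,1,1,1,1,1,-1,-1,-1,-1,-1,-1]}' 25 && python3 -m jog '{"dp":[[0,0,0],[0,0,0],[0,0,-20],[0,0,-60],[0,0,-100],[0,0,-100]],"delta_rot":[[0,0,0],[0,0,0],[0,0,0],[0,0,0],[0,0,0],[0,0,0]],"gripper":[-1,-1,-1,-1,-1,-1]}'  && python3 - <<'E'
from h import *
tr=np.array([.5318,.0604]); a=-1.4362; M=np.array([[np.cos(a),-np.sin(a)],[np.sin(a),np.cos(a)]])
p=tr+M@[0,.037]; print(p)
for z in (.12,.027): go([*p,z],Rt(97.71))
E
```

```text
time: 4.45
position: [0.4812, 0.3628, 0.0218]
tool_rot: [0.802, 0.597, 0.0, 0.0]
ft_force: [-0.3, -0.2, 0.7]
grip_width: 0.0469
grip_force: 0.0
time: 5.05
position: [0.4846, 0.3646, 0.1265]
tool_rot: [0.802, 0.597, 0.005, 0.001]
ft_force: [1.1, 0.6, -1.6]
grip_width: 0.0439
grip_force: 25.0
[0.56846536 0.06536504]
dp [-262.5  166.4    5.9] rot [ 0.009 -0.006 -0.426] rows 6.2
dp [-263.2  165.6   98.9] rot [ 0.009 -0.006 -0.426] rows 6.5
```

```bash
python3 -m jog '{"dp":[[-263,166,0],[-263,166,0],[-263,166,0],[-263,166,0],[-263,166,0],[-263,166,0],[-263,166,0],[-263,166,0],[-263,166,0],[-263,166,0]],"delta_rot":[[0,0,-0.1],[0,0,-0.2],[0,0,-0.3],[0,0,-0.4],[0,0,-0.427],[0,0,-0.427],[0,0,-0.427],[0,0,-0.427],[0,0,-0.427],[0,0,-0.427]],"gripper":[-1,-1,-1,-1,-1,-1,-1,-1,-1,-1]}' && python3 - <<'E'
from h import *
go([.5685,.0654,.12],Rt(97.71)); go([.5685,.0654,.027],Rt(97.71))
im=robot.camera("top"); cv2.imwrite("pics/t2.png",cv2.resize(im[220:340,230:360],None,fx=4.5,fy=4.5,interpolation=cv2.INTER_CUBIC)[:,:,::-1])
E
```

```text
time: 6.05
position: [0.5631, 0.0649, 0.121]
tool_rot: [0.657, 0.754, -0.0, -0.001]
ft_force: [0.1, -0.2, -2.4]
grip_width: 0.0438
grip_force: 25.0
dp [-0.2  5.4  1. ] rot [-0.002 -0.001  0.002] rows 0.1
dp [-0.3  5.6 94. ] rot [-0.002 -0.001  0.002] rows 1.9
```

```bash
python3 -m jog '{"dp":[[0,5,0],[0,5,30],[0,5,60],[0,5,80],[0,5,88],[0,5,93],[0,5,94],[0,5,94],[0,5,94]],"delta_rot":[[0,0,0],[0,0,0],[0,0,0],[0,0,0],[0,0,0],[0,0,0],[0,0,0],[0,0,0],[0,0,0]],"gripper":[-1,-1,-1,-1,-1,-1,-1,-1,-1]}'
```

```text
time: 7.0
position: [0.5702, 0.0637, 0.0286]
tool_rot: [0.658, 0.753, 0.001, 0.001]
ft_force: [-0.6, 0.1, -1.7]
grip_width: 0.0438
grip_force: 25.0
```

```bash
python3 -m jog '{"dp":[[0,0,1],[0,0,2],[0,0,3],[0,0,3]],"delta_rot":[[0,0,0],[0,0,0],[0,0,0],[0,0,0]],"gripper":[-1,-1,-1,-1]}'
```

```text
time: 7.4
position: [0.5697, 0.0636, 0.0257]
tool_rot: [0.658, 0.753, 0.0, 0.0]
ft_force: [-0.9, 0.1, 5.3]
grip_width: 0.0437
grip_force: 25.0
```

```bash
python3 -m jog '{"dp":[[0,0,0],[0,0,0],[0,0,0],[0,0,0],[0,0,-20],[0,0,-70],[0,0,-120],[0,0,-150],[0,0,-150]],"delta_rot":[[0,0,0],[0,0,0],[0,0,0],[0,0,0],[0,0,0],[0,0,0],[0,0,0],[0,0,0],[0,0,0]],"gripper":[1,1,1,1,1,1,1,1,1]}' && python3 -m jog '{"dp":[[50,0,0],[100,0,0],[150,0,0],[200,0,0],[200,0,0]],"delta_rot":[[0,-0.1,0],[0,-0.2,0],[0,-0.3,0],[0,-0.4,0],[0,-0.5,0]],"gripper":[1,1,1,1,1]}' && python3 - <<'E'
from h import *
im=robot.camera("top"); cv2.imwrite("pics/t3.png",cv2.resize(im[235:340,225:355],None,fx=6,fy=5.7,interpolation=cv2.INTER_CUBIC)[:,:,::-1])
cv2.imwrite("pics/t3f.png",im[:,:,::-1])
E
```

```text
time: 8.3
position: [0.5728, 0.0636, 0.1796]
tool_rot: [0.658, 0.753, 0.003, 0.004]
ft_force: [0.6, 0.5, 0.2]
grip_width: 0.0869
grip_force: 0.0
time: 8.8
position: [0.541, 0.2683, 0.1732]
tool_rot: [0.635, 0.732, -0.162, 0.188]
ft_force: [-0.0, 0.2, 0.0]
grip_width: 0.0873
grip_force: 0.0
```

View pics/t3f.png

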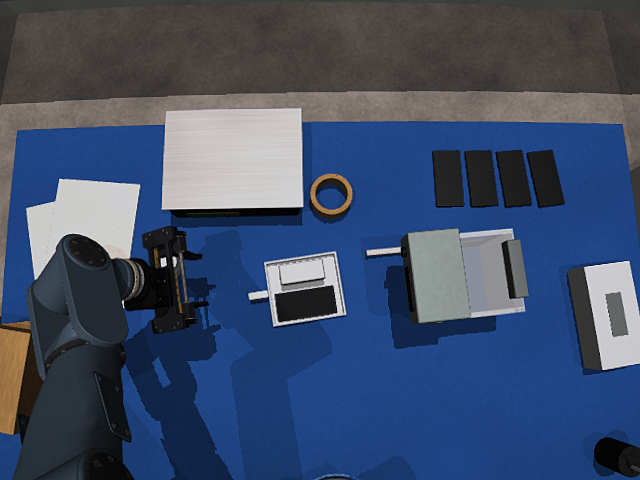

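The tin is now in the tray at (302,274), beside the phone at (305,303). The tray hasn't moved. Next is the leaning approach to the tab.

```bash
cat >> h.py <<'E'
CH=np.array([.5428,-.2958]); CA=-1.4987
def tcp(tray,yaw,lean=40,dz=0):  # TCP to hold tab with tray at world pose
    M=np.array([[np.cos(yaw),-np.sin(yaw)],[np.sin(yaw),np.cos(yaw)]]); l=np.radians(lean)
    p=np.array(tray)+M@[-.115+.019*np.sin(l),0]
    return [*p,.034-.019*np.cos(l)+dz], Rt(np.degrees(yaw)+180,-lean)
def cham(x,y): return CH+np.array([[np.cos(CA),-np.sin(CA)],[np.sin(CA),np.cos(CA)]])@[x,y]
E
python3 - <<'E'
from h import *
g=lambda u,z:unproj("top",u,z)[0][:2]
T=[.5318,.0604]
print(tcp(T,-1.4362)[0])
go(*tcp(T,-1.4362,dz=.1)); go(*tcp(T,-1.4362,dz=.001)); print(robot.get_obs()["q"].round(2))
E
```

```text
[np.float64(0.5180069769085561), np.float64(0.16225738639686293), np.float64(0.01944515558073942)]
dp [-63.5 -36.8  94.4] rot [ 0.003 -0.193  0.009] rows 2.4
dp [-15.6 -36.5 181. ] rot [ 0.003 -0.193  0.009] rows 3.7
[ 0.5   0.68  1.4  -0.49  1.29  0.56]
```

```bash
python3 -m jog '{"dp":[[-30,-18,50],[-64,-37,94],[-64,-37,94],[-64,-37,94],[-64,-37,94]],"delta_rot":[[0,-0.1,0],[0,-0.19,0],[0,-0.19,0],[0,-0.19,0],[0,-0.19,0]],"gripper":[1,1,1,1,1]}' && python3 - <<'E'
from h import *
go(*tcp([.5318,.0604],-1.4362,dz=.001)); print(robot.get_obs()["q"].round(2))
E
```

```text
time: 9.35
position: [0.5197, 0.1559, 0.1223]
tool_rot: [0.62, 0.709, -0.223, 0.254]
ft_force: [0.8, 0.2, -0.3]
grip_width: 0.0868
grip_force: 0.0
dp [69.8 -0.7 74.4] rot [-0.001 -0.009 -0.   ] rows 2.0
[ 0.43  0.73  1.61 -0.73  1.16  0.72]
```

```bash
python3 -m jog '{"dp":[[15,0,15],[30,0,30],[45,0,50],[60,0,65],[67,0,74],[67,0,74],[67,0,74],[67,0,74]],"delta_rot":[[0,0,0],[0,0,0],[0,0,0],[0,0,0],[0,0,0],[0,0,0],[0,0,0],[0,0,0]],"gripper":[1,1,1,1,1,1,1,1]}' && python3 - <<'E'
from h import *
go(*tcp([.5318,.0604],-1.4362,dz=.001))
im=robot.camera("scene"); cv2.imwrite("pics/s3.png",cv2.resize(im[130:290,230:430],None,fx=3.7,fy=3.7,interpolation=cv2.INTER_CUBIC)[:,:,::-1])
E
```

```text
time: 10.15
position: [0.5198, 0.1616, 0.0242]
tool_rot: [0.619, 0.709, -0.221, 0.255]
ft_force: [-0.3, -0.3, -0.3]
grip_width: 0.0866
grip_force: 0.0
dp [ 3.1 -1.7  2.3] rot [ 0.002 -0.009 -0.001] rows 0.1
```

View pics/s3.png

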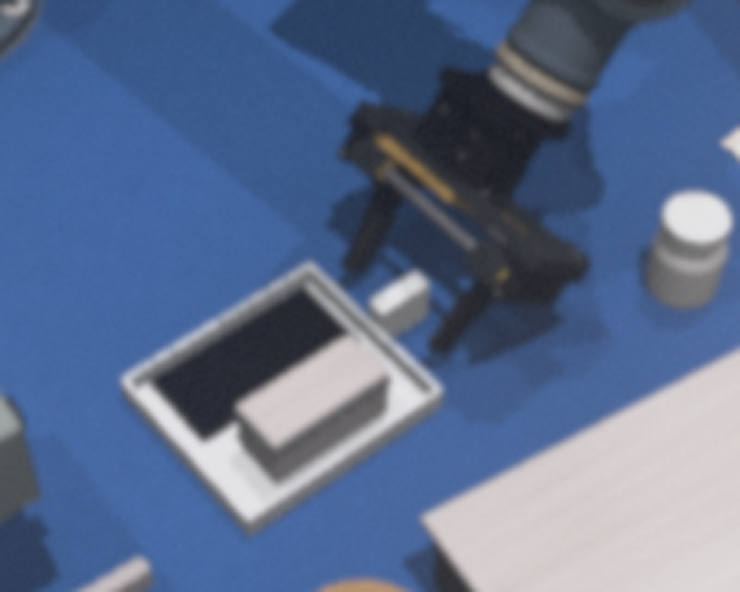

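The fingers (tips near (350,270) and (437,348)) straddle the tab at (400,300). The tin stands upright beside the flat phone. I'll drop the last 4 mm and close.

```bash
python3 -m jog '{"dp":[[2.5,-2,2.5],[2.5,-2,2.5],[2.5,-2,2.5],[2.5,-2,2.5],[2.5,-2,2.5],[2.5,-2,2.5],[2.5,-2,2.5],[2.5,-2,2.5],[2.5,-2,2.5],[2.5,-2,2.5],[2.5,-2,2.5],[2.5,-2,2.5]],"delta_rot":[[0,0,0],[0,0,0],[0,0,0],[0,0,0],[0,0,0],[0,0,0],[0,0,0],[0,0,0],[0,0,0],[0,0,0],[0,0,0],[0,0,0]],"gripper":[1,1,-1,-1,-1,-1,-1,-1,-1,-1,-1,-1]}' 40 && python3 - <<'E'
from h import *
print(robot.get_obs()["q"].round(2))
for x,y in ((-.36,-.005),(-.2,-.005),(-.2,.004),(-.01,.004)): print(x,y); go(*tcp(cham(x,y),CA))
E
```

```text
time: 11.4
position: [0.5178, 0.1615, 0.0195]
tool_rot: [0.619, 0.709, -0.222, 0.255]
ft_force: [2.8, -0.1, -0.5]
grip_width: 0.0161
grip_force: 40.0
[ 0.44  0.9   1.62 -0.79  1.03  0.87]
-0.36 -0.005
dp [  4.4 -12.6  -3.6] rot [ 0.042 -0.009  0.049] rows 0.4
-0.2 -0.005
dp [-118.8  -22.9   98. ] rot [ 0.042 -0.009  0.049] rows 3.1
-0.2 0.004
dp [-119.2  -13.9   98.3] rot [ 0.042 -0.009  0.049] rows 3.1
-0.01 0.004
dp [-265.5  -26.2  218.9] rot [ 0.042 -0.009  0.049] rows 6.9
```

```bash
python3 -m jog '{"dp":[[1,-4,-1],[2,-8,-2],[4,-12.5,-3],[-8,-13.5,7],[-20,-14.5,17],[-32,-15.5,27],[-44,-16.5,37],[-57,-17.5,47],[-69,-18.5,57],[-81,-19.5,67],[-87,-20,72],[-87,-20,72]],"delta_rot":[[0.014,0,0.016],[0.028,0,0.032],[0.042,0,0.049],[0.042,0,0.049],[0.042,0,0.049],[0.042,0,0.049],[0.042,0,0.049],[0.042,0,0.049],[0.042,0,0.049],[0.042,0,0.049],[0.042,0,0.049],[0.042,0,0.049]],"gripper":[-1,-1,-1,-1,-1,-1,-1,-1,-1,-1,-1,-1]}' && python3 - <<'E'
from h import *
print(robot.get_obs()["q"].round(2),robot.get_obs()["ft_force"])
for x,y in ((-.24,-.005),(-.2,-.005),(-.2,.004)): print(x,y); go(*tcp(cham(x,y),CA))
im=robot.camera("top"); cv2.imwrite("pics/t4.png",cv2.resize(im[200:340,270:500],None,fx=3.4,fy=3.4,interpolation=cv2.INTER_CUBIC)[:,:,::-1])
E
```

```text
time: 12.6
position: [0.5109, 0.0452, 0.0195]
tool_rot: [0.642, 0.688, -0.232, 0.247]
ft_force: [1.3, -3.5, -2.4]
grip_width: 0.0158
grip_force: 39.9
[ 0.25  0.87  1.76 -0.92  0.91  0.91] [ 1.34245605 -3.48642864 -2.36234253]
-0.24 -0.005
dp [ 0.3  2.2 -0.2] rot [-0.006 -0.007 -0.002] rows 0.1
-0.2 -0.005
dp [-30.5   2.4  25.3] rot [-0.006 -0.007 -0.002] rows 0.8
-0.2 0.004
dp [-30.5  11.4  25.3] rot [-0.006 -0.007 -0.002] rows 0.8
```

View pics/t4.png

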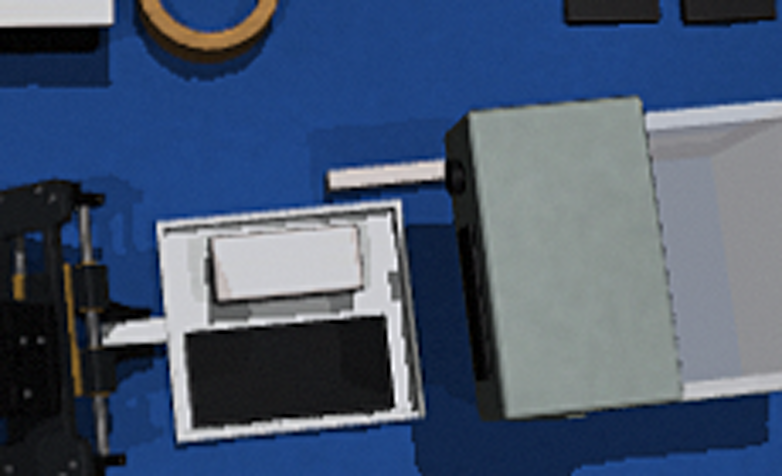

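The tray is held level beside the fence. Its upper rim runs (158,223)–(401,201) and the fence starts at (328,187), leaving a gap of about 9 mm. Tin and phone are both flat. I'll advance, then press against the fence.

```bash
python3 -m jog '{"dp":[[-8,1,6],[-16,2,13],[-24,2,20],[-30,2,25],[-30,4,25],[-30,6,25],[-30,7,25],[-30,8,25],[-30,8,25]],"delta_rot":[[0,0,0],[0,0,0],[0,0,0],[0,0,0],[0,0,0],[0,0,0],[0,0,0],[0,0,0],[0,0,0]],"gripper":[-1,-1,-1,-1,-1,-1,-1,-1,-1]}' && python3 - <<'E'
from h import *
def cr(l,s,o): return (np.array(l)+.5)/s-.5+np.array(o)
u=cr([(158,223),(401,201),(425,417),(180,441)],3.4,(270,200))
f=fit("top",u,[(-.085,.075,.02),(.085,.075,.02),(.085,-.075,.02),(-.085,-.075,.02)],[.53,-.05,-1.5]);print(f[0].round(4),f[1],np.degrees(f[0][2]-CA), "hand",np.array([.5109,.0452]))
e=unproj("top",cr([(328,187),(444,174),(330,170),(444,160)],3.4,(270,200)),.022);print(e.round(4),np.degrees(np.arctan2(*(e[1]-e[0])[1::-1])))
go(*tcp(cham(-.2,.004),CA))
E
```

```text
time: 13.55
position: [0.5187, 0.0076, 0.0195]
tool_rot: [0.642, 0.687, -0.235, 0.245]
ft_force: [-7.3, 2.3, 4.6]
grip_width: 0.0157
grip_force: 40.0
[ 0.5172 -0.0569 -1.4982] 0.319847803622156 0.030710366451647157 hand [0.5109 0.0452]
[[ 0.608  -0.085   0.022 ]
 [ 0.6156 -0.1663  0.022 ]
 [ 0.6199 -0.0869  0.022 ]
 [ 0.6255 -0.1668  0.022 ]] -84.67090332104924
dp [-1.2  6.2  1. ] rot [-0.01  -0.005 -0.001] rows 0.1
```

```bash
python3 -m jog '{"dp":[[0,1,0],[0,2,0],[0,2,0],[0,2,0]],"delta_rot":[[0,0,0],[0,0,0],[0,0,0],[0,0,0]],"gripper":[-1,-1,-1,-1]}'; python3 -m jog '{"dp":[[0,1,0],[0,2,0],[0,2,0],[0,2,0]],"delta_rot":[[0,0,0],[0,0,0],[0,0,0],[0,0,0]],"gripper":[-1,-1,-1,-1]}' && python3 - <<'E'
from h import *
go(*tcp(cham(-.2,.004),CA)); print(robot.get_obs()["moment"])
E
```

```text
time: 13.95
position: [0.5198, 0.0076, 0.0195]
tool_rot: [0.643, 0.687, -0.235, 0.245]
ft_force: [-8.1, 3.3, 5.5]
grip_width: 0.0159
grip_force: 40.1
time: 14.35
position: [0.5222, 0.0074, 0.0195]
tool_rot: [0.643, 0.686, -0.235, 0.245]
ft_force: [-6.2, 0.8, 4.5]
grip_width: 0.0159
grip_force: 40.1
dp [-0.8  2.7  0.7] rot [-0.012 -0.005 -0.002] rows 0.1
[ 0.15499571  0.62116889 -1.24765172]
```

```bash
python3 -m jog '{"dp":[[0,1,0],[0,2,0],[0,2,0],[0,2,0]],"delta_rot":[[0,0,0],[0,0,0],[0,0,0],[0,0,0]],"gripper":[-1,-1,-1,-1]}'; python3 -m jog '{"dp":[[0,1,0],[0,2,0],[0,2,0],[0,2,0]],"delta_rot":[[0,0,0],[0,0,0],[0,0,0],[0,0,0]],"gripper":[-1,-1,-1,-1]}' && python3 - <<'E'
from h import *
go(*tcp(cham(-.2,.004),CA)); print(robot.get_obs()["moment"])
im=robot.camera("top"); cv2.imwrite("pics/t5.png",cv2.resize(im[220:330,290:420],None,fx=5.4,fy=5.4,interpolation=cv2.INTER_CUBIC)[:,:,::-1])
E
```

```text
time: 14.75
position: [0.5241, 0.0073, 0.0195]
tool_rot: [0.643, 0.686, -0.236, 0.245]
ft_force: [-6.4, -0.8, 4.9]
grip_width: 0.0154
grip_force: 40.1
time: 15.15
position: [0.5261, 0.0074, 0.0195]
tool_rot: [0.643, 0.686, -0.236, 0.245]
ft_force: [-7.2, -0.6, 4.8]
grip_width: 0.0158
grip_force: 40.1
dp [-0.6 -1.2  0.6] rot [-0.012 -0.004 -0.002] rows 0.1
[ 0.0155446   0.5470802  -1.25078513]
```

View pics/t5.png

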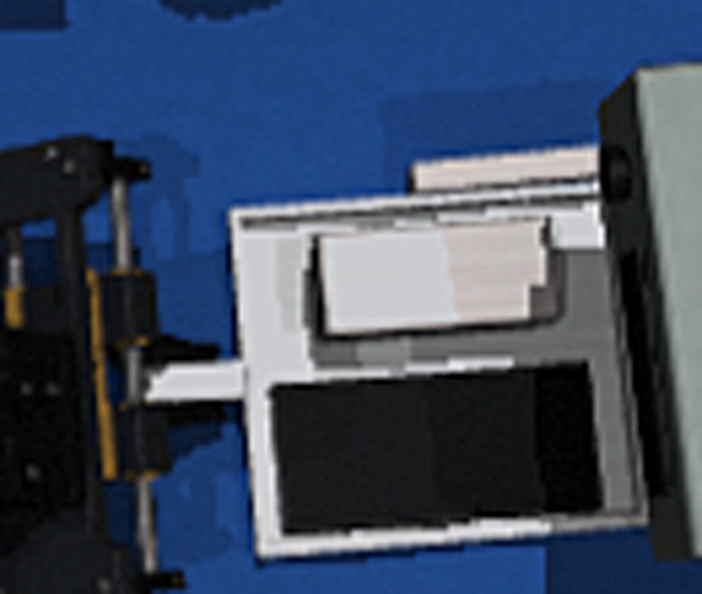

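The tray edge at about (410,197) is 1–2 mm from the fence face, but its front lags by about 1°: the rear is closer to the fence. I'll correct the yaw and press a little further.

```bash
python3 -m jog '{"dp":[[0,0,0],[0,0,0],[0,0,0],[0,0,0]],"delta_rot":[[-0.005,0,-0.006],[-0.01,0,-0.012],[-0.015,0,-0.018],[-0.015,0,-0.018]],"gripper":[-1,-1,-1,-1]}'; python3 -m jog '{"dp":[[0,1,0],[0,1,0],[0,1,0]],"delta_rot":[[0,0,0],[0,0,0],[0,0,0]],"gripper":[-1,-1,-1]}' && python3 - <<'E'
from h import *
go(*tcp(cham(-.2,.004),CA)); print(robot.get_obs()["moment"])
im=robot.camera("top"); cv2.imwrite("pics/t6.png",cv2.resize(im[220:330,290:420],None,fx=5.4,fy=5.4,interpolation=cv2.INTER_CUBIC)[:,:,::-1])
E
```

```text
time: 15.6
position: [0.5269, 0.0075, 0.0195]
tool_rot: [0.635, 0.694, -0.232, 0.248]
ft_force: [-5.9, 0.4, 3.3]
grip_width: 0.0158
grip_force: 40.4
time: 15.9
position: [0.5269, 0.0075, 0.0194]
tool_rot: [0.635, 0.694, -0.233, 0.248]
ft_force: [-7.6, 0.7, 4.9]
grip_width: 0.0159
grip_force: 40.4
dp [-0.7 -2.   0.6] rot [ 0.002 -0.004  0.015] rows 0.1
[-0.08048575  0.85862299 -1.58906588]
```

View pics/t6.png

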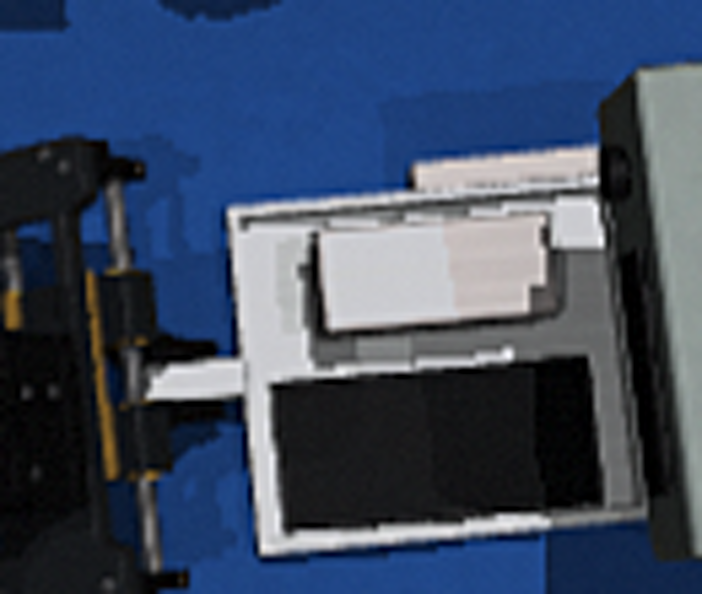

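The tray's side edge now runs along the fence with no visible gap at (412–600, 190). I'll press 2 mm more to seat it.

```bash
python3 -m jog '{"dp":[[0,1,0],[0,2,0],[0,2,0]],"delta_rot":[[0,0,0],[0,0,0],[0,0,0]],"gripper":[-1,-1,-1]}'; python3 -m jog '{"dp":[[0,1,0],[0,2,0],[0,2,0]],"delta_rot":[[0,0,0],[0,0,0],[0,0,0]],"gripper":[-1,-1,-1]}' && python3 - <<'E'
from h import *
go(*tcp(cham(-.2,.004),CA)); print(robot.get_obs()["moment"])
E
```

```text
time: 16.25
position: [0.5269, 0.0075, 0.0194]
tool_rot: [0.635, 0.693, -0.234, 0.247]
ft_force: [-10.9, 1.4, 7.5]
grip_width: 0.016
grip_force: 40.3
time: 16.55
position: [0.5271, 0.0076, 0.0195]
tool_rot: [0.635, 0.693, -0.235, 0.246]
ft_force: [-14.3, 2.2, 9.0]
grip_width: 0.0158
grip_force: 40.4
dp [-0.7 -2.2  0.6] rot [-0.004 -0.003  0.016] rows 0.1
[-0.06816079  1.37699122 -2.21284653]
```

```bash
python3 - <<'E'
from h import *
o=robot.get_obs(); R0=R.from_quat(o["tool_rot"])
d=np.array([np.cos(CA),np.sin(CA),0]); print("fwd",R0.inv().apply(d).round(4),"left",R0.inv().apply([-d[1],d[0],0]).round(4),"up",R0.inv().apply([0,0,1]).round(4))
p=cham(0,0)-0; C=np.array([d[:2],[-d[1],d[0]]]); print("tcp in chamber",C@(o["position"][:2]-CH),"home tcp x",-.01-.115+.0122,o["q"].round(2))
E
```

```text
fwd [-0.768  -0.0098  0.6404] left [-0.0164  0.9999 -0.0044] up [-0.6402 -0.0138 -0.768 ]
tcp in chamber [-0.30371357  0.0062297 ] home tcp x -0.1128 [ 0.17  0.87  1.76 -0.97  0.88  0.87]
```

```bash
python3 -m jog '{"dp":[[0,-3,0],[-7.7,-3.1,6.4],[-15.4,-3.2,12.8],[-23,-3.3,19.2],[-30.7,-3.4,25.6],[-38.4,-3.5,32],[-46.1,-3.6,38.4],[-53.8,-3.7,44.8],[-61.4,-3.8,51.2],[-61.4,-3.8,51.2]],"delta_rot":[[0,0,0],[0,0,0],[0,0,0],[0,0,0],[0,0,0],[0,0,0],[0,0,0],[0,0,0],[0,0,0],[0,0,0]],"gripper":[-1,-1,-1,-1,-1,-1,-1,-1,-1,-1]}' && python3 - <<'E'
from h import *
go(*tcp(cham(-.01,.004),CA)); o=robot.get_obs(); print(o["moment"],o["q"].round(2))
im=robot.camera("top"); cv2.imwrite("pics/t7.png",cv2.resize(im[200:340,330:540],None,fx=3.7,fy=3.7,interpolation=cv2.INTER_CUBIC)[:,:,::-1])
E
```

```text
time: 17.55
position: [0.5318, -0.0687, 0.0194]
tool_rot: [0.635, 0.695, -0.232, 0.246]
ft_force: [-16.3, 18.5, 17.7]
grip_width: 0.0156
grip_force: 40.0
dp [-88.3  -3.1  72.8] rot [ 0.002 -0.009  0.018] rows 2.3
[ 0.87277452  1.60291882 -1.76811467] [ 0.03  0.86  1.81 -1.11  0.79  0.87]
```

View pics/t7.png

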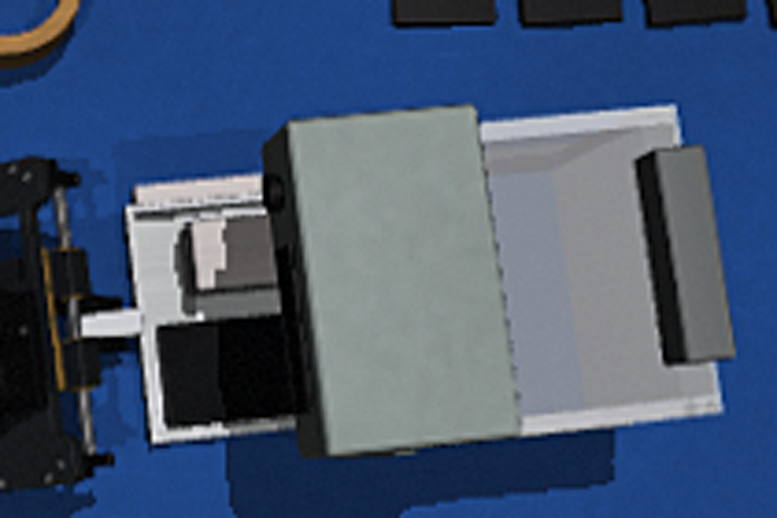

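The tray is halfway in and tracking the fence, with its rim at (130,205)–(262,195). Resistance has risen to 18 N, so I'm relaxing the side load and downward load before going on.

```bash
python3 -m jog '{"dp":[[-0.6,-2,-0.8],[-0.6,-3.5,-0.8],[-0.6,-3.5,-0.8]],"delta_rot":[[0.003,0,0.004],[0.003,0,0.004],[0.003,0,0.004]],"gripper":[-1,-1,-1]}'; python3 -m jog '{"dp":[[-7.7,-0.1,6.4],[-15.4,-0.2,12.8],[-15.4,-0.2,12.8]],"delta_rot":[[0,0,0],[0,0,0],[0,0,0]],"gripper":[-1,-1,-1]}' && python3 - <<'E'
from h import *
go(*tcp(cham(-.01,.004),CA)); o=robot.get_obs(); print(o["moment"],o["q"].round(2))
E
```

```text
time: 17.9
position: [0.5318, -0.0687, 0.0195]
tool_rot: [0.636, 0.694, -0.23, 0.247]
ft_force: [-9.5, 14.2, 8.9]
grip_width: 0.016
grip_force: 39.9
time: 18.2
position: [0.5334, -0.09, 0.0194]
tool_rot: [0.636, 0.694, -0.231, 0.247]
ft_force: [-7.6, 8.1, 6.1]
grip_width: 0.0158
grip_force: 40.0
dp [-71.9  -2.6  59.3] rot [ 0.003 -0.009  0.014] rows 1.9
[ 0.6719468   0.83039135 -1.04525364] [-0.01  0.86  1.82 -1.14  0.77  0.88]
```

```bash
python3 -m jog '{"dp":[[-7.7,-0.2,6.4],[-15.4,-0.5,12.8],[-23,-0.7,19.2],[-30.7,-0.9,25.6],[-38.4,-1.1,32],[-46.1,-1.3,38.4],[-53.8,-1.5,44.8],[-53.8,-1.5,44.8],[-53.8,-1.5,44.8]],"delta_rot":[[0,0,0],[0,0,0],[0,0,0],[0,0,0],[0,0,0],[0,0,0],[0,0,0],[0,0,0],[0,0,0]],"gripper":[-1,-1,-1,-1,-1,-1,-1,-1,-1]}' && python3 - <<'E'
from h import *
go(*tcp(cham(-.01,.004),CA)); o=robot.get_obs(); print(o["moment"],o["q"].round(2))
E
```

```text
time: 19.1
position: [0.5387, -0.1599, 0.0194]
tool_rot: [0.636, 0.694, -0.231, 0.247]
ft_force: [-8.5, 6.4, 7.6]
grip_width: 0.0157
grip_force: 40.0
dp [-17.8  -2.   14.7] rot [ 0.004 -0.008  0.014] rows 0.5
[ 0.45635166  0.82078523 -1.00035673] [-0.15  0.86  1.83 -1.25  0.71  0.86]
```

```bash
python3 -m jog '{"dp":[[-6,-0.2,5],[-11.5,-0.3,9.6],[-13.8,-0.4,11.5],[-13.8,-0.4,11.5],[-13.8,-0.4,11.5]],"delta_rot":[[0,0,0],[0,0,0],[0,0,0],[0,0,0],[0,0,0]],"gripper":[-1,-1,-1,-1,-1]}'; python3 -m jog '{"dp":[[-1.5,0,1.3],[-2.3,0,1.9],[-2.3,0,1.9]],"delta_rot":[[0,0,0],[0,0,0],[0,0,0]],"gripper":[-1,-1,-1]}';  python3 -m jog '{"dp":[[-1.5,0,1.3],[-2.3,0,1.9],[-2.3,0,1.9]],"delta_rot":[[0,0,0],[0,0,0],[0,0,0]],"gripper":[-1,-1,-1]}' && python3 - <<'E'
from h import *
go(*tcp(cham(-.01,.004),CA)); o=robot.get_obs(); print(o["moment"],o["q"].round(2))
E
```

```text
time: 19.6
position: [0.5399, -0.1766, 0.0194]
tool_rot: [0.636, 0.694, -0.23, 0.247]
ft_force: [-7.9, 12.3, 11.1]
grip_width: 0.0155
grip_force: 40.0
time: 19.9
position: [0.5401, -0.1788, 0.0194]
tool_rot: [0.636, 0.694, -0.23, 0.247]
ft_force: [-8.8, 16.8, 12.6]
grip_width: 0.0156
grip_force: 40.0
time: 20.2
position: [0.5403, -0.1817, 0.0194]
tool_rot: [0.636, 0.695, -0.229, 0.247]
ft_force: [-8.1, 16.8, 12.4]
grip_width: 0.0159
grip_force: 40.0
dp [-0.9 -1.8  0.7] rot [ 0.006 -0.01   0.014] rows 0.1
[ 0.99076262  0.92338384 -1.11165684] [-0.19  0.86  1.83 -1.28  0.69  0.85]
```

Nominal home is 1 mm away and there's no hard stop yet, so I'll press on gently.

```bash
for i in 1 2 ; do python3 -m jog '{"dp":[[-1.5,0,1.3],[-1.5,0,1.3],[-1.5,0,1.3]],"delta_rot":[[0,0,0],[0,0,0],[0,0,0]],"gripper":[-1,-1,-1]}' | egrep "pos|ft_"; done
```

```text
position: [0.5405, -0.1837, 0.0194]
ft_force: [-7.7, 16.6, 14.2]
position: [0.5406, -0.1853, 0.0194]
ft_force: [-9.1, 17.4, 14.7]
```

```bash
for i in 1 2 3; do python3 -m jog '{"dp":[[-1.8,0,0.9],[-1.8,0,0.9],[-1.8,0,0.9]],"delta_rot":[[0,0,0],[0,0,0],[0,0,0]],"gripper":[-1,-1,-1]}' | egrep "pos|ft_"; done; python3 - <<'E'
from h import *
im=robot.camera("top"); cv2.imwrite("pics/t8.png",cv2.resize(im[200:340,330:540],None,fx=3.7,fy=3.7,interpolation=cv2.INTER_CUBIC)[:,:,::-1])
im=robot.camera("scene"); cv2.imwrite("pics/s8.png",cv2.resize(im[180:370,90:300],None,fx=3,fy=3,interpolation=cv2.INTER_CUBIC)[:,:,::-1])
print(robot.get_obs()["ft_force"])
a=cv2.imread("pics/t8.png"); b=cv2.imread("pics/s8.png"); b=cv2.resize(b,None,fx=.72*1,fy=.72)
o=np.zeros((600,800,3),np.uint8); a=cv2.resize(a,(400,267)); 
s=cv2.resize(cv2.imread("pics/s8.png"),(630,570)); cv2.imwrite("pics/v8.png",s)
E
```

```text
position: [0.5406, -0.1853, 0.0194]
ft_force: [-8.8, 25.9, 16.3]
position: [0.5406, -0.1854, 0.0194]
ft_force: [-9.6, 31.8, 18.6]
position: [0.5406, -0.1856, 0.0193]
ft_force: [-11.0, 38.6, 22.2]
[-10.64380041  38.31946813  21.37479181]
```

View pics/v8.png

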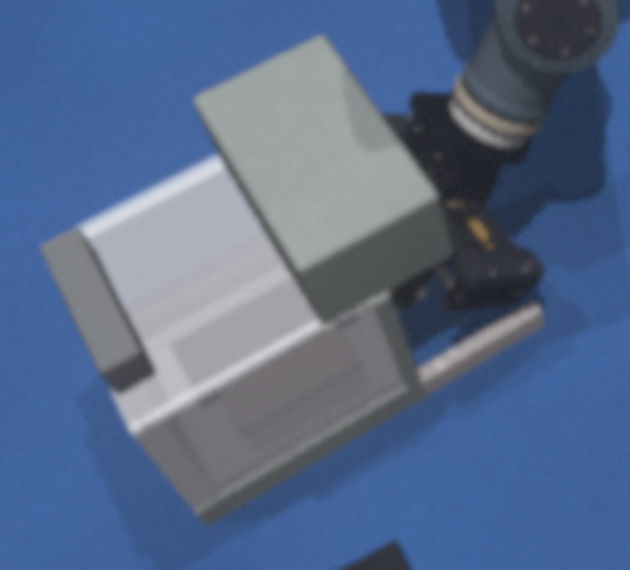

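The move hit a hard stop: the tool halted at y = -0.1856 while the force climbed to 38 N. In the picture the tray is inside the chamber with the hand clear of the head. I'll unload, release and withdraw along the fingers.

```bash
python3 -m jog '{"dp":[[1.5,-0.5,-1.2],[3,-1,-2.4],[3.2,-1.5,-3],[3.2,-1.5,-3]],"delta_rot":[[0,0,0],[0,0,0],[0,0,0],[0,0,0]],"gripper":[-1,-1,-1,-1]}'
```

```text
time: 22.2
position: [0.5406, -0.1855, 0.0194]
tool_rot: [0.636, 0.696, -0.227, 0.246]
ft_force: [-5.6, 18.4, 7.4]
grip_width: 0.0152
grip_force: 40.0
```

```bash
python3 -m jog '{"dp":[[1,-0.5,-1.2],[1.8,-1,-1.8],[1.8,-1,-1.8]],"delta_rot":[[0,0,0],[0,0,0],[0,0,0]],"gripper":[-1,-1,-1]}'; python3 -m jog '{"dp":[[0,0,0],[0,0,0],[0,0,0],[0,0,0]],"delta_rot":[[0,0,0],[0,0,0],[0,0,0],[0,0,0]],"gripper":[-0.7,-0.4,-0.1,-0.1]}'
```

```text
time: 22.5
position: [0.5407, -0.1855, 0.0194]
tool_rot: [0.636, 0.695, -0.228, 0.247]
ft_force: [-2.4, 9.1, -0.2]
grip_width: 0.0158
grip_force: 40.0
time: 22.9
position: [0.5428, -0.1883, 0.0214]
tool_rot: [0.635, 0.694, -0.229, 0.25]
ft_force: [0.7, 0.6, -0.6]
grip_width: 0.0321
grip_force: 0.0
```

```bash
python3 -m jog '{"dp":[[0,0,0],[0,0,-10],[0,0,-25],[0,0,-50],[0,0,-80],[0,0,-120],[0,0,-160],[0,0,-180],[0,0,-180],[0,0,-180]],"delta_rot":[[0,0,0],[0,0,0],[0,0,0],[0,0,0],[0,0,0],[0,0,0],[0,0,0],[0,0,0],[0,0,0],[0,0,0]],"gripper":[-0.1,-0.1,-0.1,-0.1,-0.1,-0.1,-0.1,-0.1,-0.1,-0.1]}' && python3 - <<'E'
from h import *
im=robot.camera("top")[:,:,::-1].copy(); cv2.imwrite("pics/t9.png",im)
for n in ("tray","tray_tab","tin","phone","jar","tape"): print(n,[(d["rect"],round(d["score"],2)) for c in ("top",) for d in robot.search_frame(n,c)][:2])
# tab outer end, white pixels left of head, near expected tab line
for x in (-.010,-.02,-.03): print(x, proj("top",[[*(cham(x-.13,.004)),.04],[*(cham(x-.13,-.004)),.04]]).round(1))
u=proj("top",[[*cham(-.14,.004),.04]])[0].astype(int)
print(im[u[1]-4:u[1]+6,u[0]-9:u[0]+11].min(axis=2))
E
```

```text
time: 23.9
position: [0.5318, -0.0735, 0.1602]
tool_rot: [0.635, 0.695, -0.228, 0.25]
ft_force: [-1.0, -0.0, 0.2]
grip_width: 0.0389
grip_force: 0.0
tray []
tray_tab [([395.8, 277.6, 409.5, 288.4], 0.38)]
tin []
phone [([397.5, 279.7, 408.7, 288.3], 0.59)]
jar [([156.7, 252.7, 183.5, 275.5], 0.85)]
tape []
-0.01 [[398.8 283.6]
 [399.2 287.1]]
-0.02 [[394.5 284. ]
 [394.9 287.5]]
-0.03 [[390.2 284.4]
 [390.6 287.9]]
[[ 10  16  12  17  15  11  13  15  13  11   1  16  13  18  31  42  39   0
    3   3]
 [ 15  15  14  14  15  14  11  12  12  14  52  80  74  79  88  95  81   0
    0   4]
 [ 15  15  15  12  13  14  15  12  34  36  85 125 117 115 113 116  96   0
    0   0]
 [ 17  13  14  15  11  16   9  26  55  53  70 117 109 110 107 113 104   0
    0   5]
 [ 15  13  15  15  14  10   7  29  53  54  53 119 109 108 108 112 120   3
    0   1]
 [ 14  15  14  14  11  15  11  18  55  53  41 118 113 111 112 112 123  13
    0   1]
 [ 13  15  12  12  15  14  16  14  57  54  38 122 122 118 117 120 125  27
    0   1]
 [ 12  13  19  15  14  14  14   8  54  55  49 100  99  94  93  89 102  37
    0   0]
 [ 18  15   9  15  17  17  11   9  53  55  48  51  48  31  33  29  36  34
    0   4]
 [ 11  13  16  12  12  14  11   9  29  34  20  23  22  13  15   9  10  21
    0   2]]
```

The tab's outer end shows at about column 399.3, against 398.8 predicted for fully home, and the hand is clear.

```bash
python3 -c "
from rig import robot
print(robot.hand_in())"
```

```text
the job is handed in; nothing more can be done
None
```

The tin stands in the tray beside the phone, and I slid the tray along the fence to a hard stop and handed the job in. The tab's position fits fully home to about 1 mm, but tin and phone were hidden inside the chamber at the end and no verdict came back; I also viewed 12 pictures, over the limit of 10.

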